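# Gauge the coating of a steel plate at the bolt counter

## Robot

A 6-joint arm with a two-finger parallel gripper is mounted at the origin on the work surface. World frame = base frame: x ahead of the robot, y to its left, z up, the work surface at z = 0. Lengths are in mm, angles in degrees, forces in N, time in s.
With the tool pointing down it reaches from about 350 to 850 mm from the base axis. Payload 8.1 kg.
Tool frame: the origin (TCP) lies on the centre line of the jaws, within the pads' length; the fingertips stand 19 mm ahead of it and the grasp point (between the pads) is the TCP; z points along the fingers, y is the line along which they close (so a half turn about z gives the same grasp; the last joint's range is limited). The gripper opens to 85 mm and grips with 20 to 120 N. Pads are 22 mm wide; open, the fingers measure 114 mm over their backs; the gripper's body (76 mm by 85 mm) begins 54 mm behind the grasp point. The pads swing forward as they close: fully open they stand 13 mm farther back than shut.
Start: joints at [-81.326, 7.471, 85.268, -0, 87.261, -4.893], TCP at [140.776, -583.256, 250.292] pointing down, gripper open.
Joint ranges: [-169.43, 169.43], [-51.17, 129.36], [1.28, 143.12], [-76.62, 256.62], [0, 156.53], [-152.29, 152.29]. Speed limits (degrees/s): [136.94, 136.94, 159.86, 180, 180, 180].

## Interface

Orientations are given as [roll, pitch, yaw] about the fixed x, y, z axes, in that order (R = Rz(yaw) Ry(pitch) Rx(roll)).
In Python, from bench import r gives the robot as it stands. The module is installed in compiled form; this text tells all that it offers.
- The arm moves only by the tool servo_tool, never from a script. Its arguments are lists of equal length, an entry for each row: "fingers": the finger opening in m, from 0 to 0.0854; "linear": the shift along the tool's x, y, z in m, a list of three; "rotation": the turn, a rotation vector about the tool's x, y, z in degrees, a list of three. A call has 1 to 10 rows; each row is the pose to reach, as a shift and turn from the pose commanded when the call began, along the tool's axes at that moment; what a row does not reach only later rows make up. A row lasts 1/10 s, in which the tool goes at most 50 mm and 8.59 degrees, less where a joint would pass 70% of its speed; a pose out of reach is approached as far as the arm can. A call with a gripper value outside its range is refused whole. The fingers move at their own pace and stop on an object; "force" is the grip in N (left out, the last holds). Time passes only in rows, so rows that repeat a pose let the fingers close. It gives the time, the measured TCP pose, the force, the opening and the grip force at its end, in the units of the state.
- r.sense(): the state, without advancing time (a new reading comes with each control period).
- r.snapshot(name): name is "scene" or "top" or "wrist"; returns a dict with "frame" (480x640x3 uint8, red, green, blue), "fx", "fy", "cx", "cy" (pixels), "camera_from_world" (4x4, takes a point from world to camera coordinates). Camera axes: x right, y up, looking along -z (the intrinsics and any distortion apply to the point x, -y, -z); pixel columns grow to the right and rows downward; lengths in mm; the calibration is good to about 2 mm. A picture is of the moment at which its call begins. There is no depth.
- r.hand_in(): hands the job in; it is judged then, once.
The state is a dict: "time": time; "joint_pos": joint angles; "qd": joint speeds; "joint_efforts": joint torques, N m; "tool_pos": TCP position; "tcp_rot": TCP orientation; "ft_force": force on the tool from outside, world axes, zero at the start; "wrist_torque": the same for the moment, N m; "finger_gap": finger opening in mm; "grip_force": force on a finger pad.
Only numpy, scipy, OpenCV 4.12 (cv2) and the standard library are available. Lean on these libraries where they do the work, as an engineer would, in place of code of your own. Each camera call takes 0.05 s, during which the arm holds its last target. There are 200 camera calls.

## Task

Lay the steel plate that has a single hole and a scribed ring flat on the raised rest, lengthways between the two end stops and centred across it, and let go of it. Then take the coating gauge out of its stand and press it upright on the plate with the spring tip inside the scribed ring, lightly, so that the tip is pushed about half-way in and never hard against its stop. Finish while holding the gauge there in the gripper, and leave the other hardware where it is.

Things in the scene. Friction and masses are not known exactly. Their poses are not given: they have to be found in the camera images.
- plate_center (a point): centre (half-way up) of the task's plate: plain steel, 90 mm long (own x), 40 mm wide (own y), 6 mm thick, lying flat at any yaw, scribed face up. It has ONE 14 mm hole, 25 mm from the centre towards own -x, and a scribed ring with a cross 25 mm from the centre towards own +x. Own z is up
- plate_mark (a point): the marked spot on the plate's top face: centre of a scribed ring, 16 mm in diameter with a cross through it; 25 mm from the plate's centre along the plate's +x, 3 mm above plate_center
- rest_top (a point): centre of the top face of the fixed raised rest, 30 mm above the counter, 110 mm long (own x), 30 mm wide (own y), own z up. At each end of its length stands a stop 8 mm tall; 98 mm between the stops, so the 90 mm plate fits lengthways, either way round, 4 mm to spare at each end. The plate overhangs 5 mm on each long side
- stand: fixed black block 64 x 64 mm, 40 mm tall, with an upright 21 mm hole through its middle, in which the gauge's nose and tip hang (lift the gauge 35 mm or more to clear it); origin at the centre of its underside
- gauge_center (a point): centre of the square grey body of the coating gauge: 30 x 30 mm, 74 mm tall, faces along own x and y; own z points along the gauge away from its tip. At the start it is upright in the stand, the body's underside on the stand's top, so this centre is 77 mm above the counter
- gauge_tip (a point): lowest point of the gauge's round spring tip; on the gauge's axis, 69 mm below gauge_center when the tip is fully out; it moves up towards it as the tip is pushed in
- plunger (a joint): how far the spring tip is pushed into the gauge, m: 0 fully out, 0.010 fully in against its stop. Spring: about 0.5 N at the start of travel, 3 N at half-way, 5.5 N fully in; beyond that it is rigid
- two_hole_plate: bystander: steel plate of the same outline as the task's plate (90 x 40 x 6 mm, lying flat) but with TWO holes, one at each end, and no scribed mark; leave it. Origin at the centre of its underside
- bolt_a: bystander: steel hex bolt standing on its 28 mm head, 60 mm tall; origin under the head
- bolt_b: bystander: steel hex bolt standing on its 34 mm head, 52 mm tall; origin under the head
- washer: bystander: round flat washer, 44 mm across, 4 mm thick, lying; origin under its centre
- collar: bystander: steel shaft collar, 36 mm across, 16 mm tall, standing flat; origin under its centre
- bracket: bystander: small steel angle bracket, 40 x 30 mm foot, 40 mm tall; origin under the foot
- tape: bystander: tape measure in a black case 70 x 36 mm, 62 mm tall; origin under the case
- screwdriver: bystander: screwdriver lying on the counter; origin under its middle
- plate: the task's plate as a body; origin at the centre of its underside, axes as plate_center; about 160 g
- gauge: the gauge as a body; origin on its axis at the underside of the square body, 37 mm below gauge_center, axes as gauge_center. About 160 g in all. Below the body is a steel nose 16 mm in diameter, 18 mm long, and out of it a spring tip, 8 mm in diameter with a round end, sticks out another 14 mm
- rest: the raised rest as a body; origin at the centre of the underside of its foot, 30 mm below rest_top, axes as rest_top; the foot is 130 x 60 mm and 8 mm thick
Mind the look-alikes: they are no part of the job. Of the things that look like the gauge, the largest one is meant.

How it is judged (in metres and radians):
On the way:
1. the single-hole plate lies flat on the rest between its end stops, let go, while the gauge is still in its stand (x of plate_center in the frame of rest_top between -0.007 and 0.007 m and y of plate_center in the frame of rest_top between -0.01 and 0.01 m and z of plate_center in the frame of rest_top between 0.0005 and 0.0055 m and angle between the x axis of plate_center and the x axis of rest_top, either way round below 0.2 rad and angle between plate_center's own z axis and vertical below 0.06 rad and contact force between the fingers and plate below 0.05 N and linear speed of plate below 0.02 m/s and distance between gauge and stand below 0.048 m), for 0.2 s.
At the end, for the whole second after the job is handed in: Gauge held in the fingers, upright within 8 degrees, tip within 8 mm of the ring's centre, pushed in 1.5 to 9 mm, 0.6 to 8 N on the plate, off stand and rest; plate flat on the rest, not touched by the robot, within 7 mm lengthways, 10 mm crossways, 0.2 rad; all at rest (x of plate_center in the frame of rest_top between -0.007 and 0.007 m and y of plate_center in the frame of rest_top between -0.01 and 0.01 m and z of plate_center in the frame of rest_top between 0.0005 and 0.0055 m and angle between the x axis of plate_center and the x axis of rest_top, either way round below 0.2 rad and angle between plate_center's own z axis and vertical below 0.06 rad and distance between gauge_tip and plate_mark below 0.008 m and angle between gauge_center's own z axis and vertical below 0.14 rad and value of joint plunger between 0.0015 and 0.009 m and contact force between gauge and plate between 0.6 and 8 N and contact force between the fingers and gauge above 2 N and contact force between each of the fingers, the arm and plate below 0.05 N and contact force between gauge and rest below 0.05 N and contact force between gauge and stand below 0.05 N and linear speed of each of gauge, plate below 0.02 m/s); the arm keeps its last pose, push and grip.
It fails at once if the gauge is pressed hard on the plate (over 15 N) (contact force between gauge and plate above 15 N).
It fails at once if another piece of hardware is shifted by more than 30 mm (distance of any of two_hole_plate, bolt_a, bolt_b, washer, collar, bracket, tape, screwdriver from where it was at the start of the episode above 0.03 m).
It also fails if it takes over 54 s, if anything falls off the work surface, if the arm or the gripper's body presses on something with over 40 N, if the wrist force passes 120 N, or if a joint passes its speed limit or range.

## Working session

There is one attempt and no reset: what is moved stays moved. The work goes in short steps, Python scripts to look and compute and a tool call to move; the robot and the scene stay as the last step left them, time stands still between calls to the robot, and variables do not carry over. Pictures are saved under pics/ and viewed, at most 10 in all, crops included, and the job is handed in when it is done.

Besides the shell and the picture viewer there is one more tool, called after "Call:" in YAML: its name, and indented under it one key for each argument. servo_tool: Moves the arm, as the interface text tells. Its arguments: {"type":"object","properties":{"fingers":{"type":"array","items":{"type":"number"}},"linear":{"type":"array","items":{"type":"array","items":{"type":"number"}}},"rotation":{"type":"array","items":{"type":"array","items":{"type":"number"}}},"force":{"type":"number"}},"required":["fingers","linear","rotation"]}

```bash
mkdir -p pics; cat > h.py <<'E'
import numpy as np, cv2
from bench import r
def snap(n,f=None):
    s=r.snapshot(n)
    if f: cv2.imwrite('pics/'+f,s['frame'][:,:,::-1])
    np.save('/tmp/'+n+'.npy',s,allow_pickle=True)
    return s
def load(n): return np.load('/tmp/'+n+'.npy',allow_pickle=True).item()
def ray(s,u,v):
    T=np.array(s['camera_from_world']); R=T[:3,:3]; c=-R.T@T[:3,3]
    d=R.T@np.array([(u-s['cx'])/s['fx'],-(v-s['cy'])/s['fy'],-1]); return c,d
def onz(s,u,v,z):
    c,d=ray(s,u,v); return c+d*(z-c[2])/d[2]
def proj(s,p):
    T=np.array(s['camera_from_world']); q=T[:3,:3]@np.array(p)+T[:3,3]
    return s['cx']+s['fx']*q[0]/-q[2], s['cy']+s['fy']*-q[1]/-q[2]
E
python3 - <<'E'
from h import *
print(r.sense())
for n in('scene','top','wrist'):
    s=snap(n,n+'0.png'); print(n,{k:v for k,v in s.items() if k!='frame'})
E
```

```text
{'time': 0.0, 'joint_pos': array([-8.13270867e+01,  7.51779536e+00,  8.53299415e+01, -1.44442420e-03,
        8.72609318e+01, -4.89333789e+00]), 'qd': array([-0.0294958 ,  0.02528865, -0.04909723,  0.07527046,  0.02614907,
       -0.01125262]), 'joint_efforts': array([ 7.40130508e-04, -5.69405365e+01, -5.00544262e+01, -9.44805424e-05,
        1.48853171e-02,  5.93620598e-06]), 'tool_pos': array([ 140.673562  , -582.74204596,  249.21003334]), 'tcp_rot': array([-1.79891604e+02, -7.83216383e-03,  1.35663142e+01]), 'ft_force': array([ 0.33333262,  0.8774453 , -0.69019156]), 'wrist_torque': array([0.01281827, 0.05063209, 0.04873665]), 'grip_force': 0.0, 'finger_gap': 85.37103325768629}
scene {'fx': 520.017899143859, 'fy': 520.017899143859, 'cx': 315.6168481412383, 'cy': 238.78616532075142, 'camera_from_world': array([[ 7.57006173e-01,  6.53160083e-01, -1.79877433e-02,
        -4.53865555e+02],
       [-4.25697992e-01,  5.13890746e-01,  7.44780182e-01,
         1.24578847e+02],
       [ 4.95704421e-01, -5.56145850e-01,  6.67067404e-01,
        -1.47608356e+03],
       [ 0.00000000e+00,  0.
[... 295 characters left out ...]
 -1.40856314e-02,  1.01034466e-01,
        -5.33332492e+02],
       [-1.00974910e-01,  4.87885889e-03,  9.94877010e-01,
        -1.12242984e+03],
       [ 0.00000000e+00,  0.00000000e+00,  0.00000000e+00,
         1.00000000e+00]])}
wrist {'fx': 399.52475621382, 'fy': 399.52475621382, 'cx': 325.13306940933745, 'cy': 240.29925858016182, 'camera_from_world': array([[ 2.33866161e-01, -9.72267209e-01, -1.75884699e-03,
        -5.99442798e+02],
       [ 9.24939322e-01,  2.23038872e-01, -3.07800118e-01,
         3.97176667e+01],
       [ 2.99656253e-01,  7.03572053e-02,  9.51449417e-01,
        -3.80290272e+02],
       [ 0.00000000e+00,  0.00000000e+00,  0.00000000e+00,
         1.00000000e+00]])}
```

View pics/scene0.png

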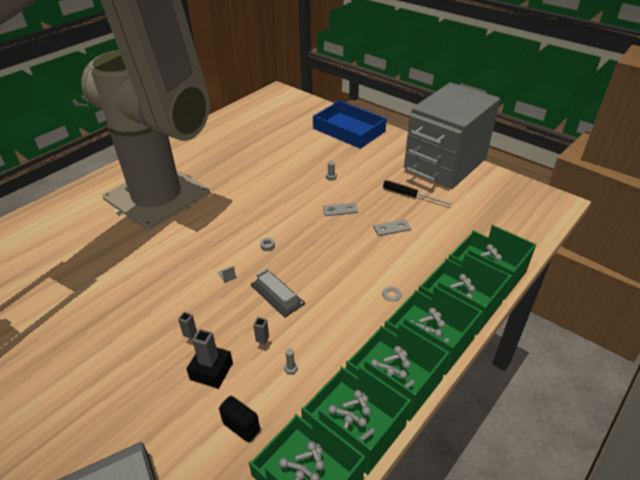

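View pics/top0.png

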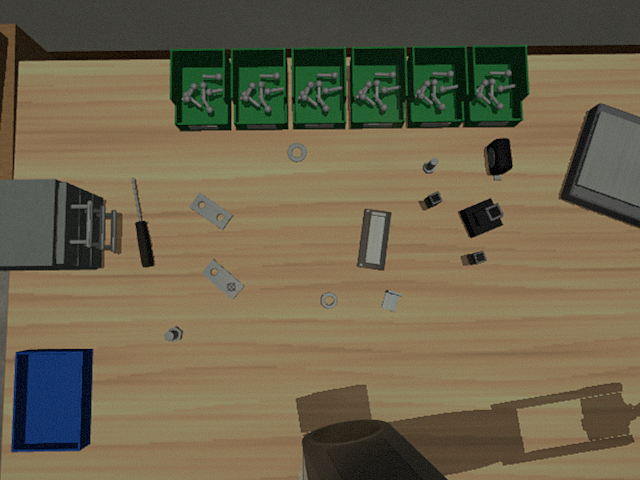

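The scene and top views show these candidates in top-view pixels:
- **Plates:** (223,279) has one hole at about (212,268) and a ring at about (231,287). (211,211) has two holes.
- **Gauges:** (490,212) is the large one in the black stand. (432,200) and (475,258) are small look-alikes.
- **Rest:** (374,239).

I choose the plate at (223,279) and the gauge in the stand, and check both with one crop.

```bash
python3 - <<'E'
from h import *
s=load('top'); f=s['frame']
hsv=cv2.cvtColor(f,cv2.COLOR_RGB2HSV)
m=((hsv[...,1]<60)&(hsv[...,2]>40)).astype(np.uint8)*255
def rect(x0,y0,x1,y1,z,mm=m):
    k=np.zeros_like(mm);k[y0:y1,x0:x1]=mm[y0:y1,x0:x1]
    c=max(cv2.findContours(k,0,2)[0],key=cv2.contourArea)
    b=cv2.boxPoints(cv2.minAreaRect(c)); w=np.array([onz(s,u,v,z) for u,v in b])
    e=w[1]-w[0];g=w[2]-w[1]
    print('px',b.mean(0).round(1),'c',w.mean(0).round(1),'edges',np.linalg.norm(e).round(1),np.degrees(np.arctan2(e[1],e[0])).round(1),np.linalg.norm(g).round(1),np.degrees(np.arctan2(g[1],g[0])).round(1))
    return b
rect(195,250,255,305,6); rect(180,185,240,235,6); 
rect(350,200,400,280,30,((hsv[...,1]<60)&(hsv[...,2]>110)).astype(np.uint8)*255)
rect(350,200,400,280,8,(hsv[...,1]<75).astype(np.uint8)*255)
print('hole',onz(s,212,268,6),'mark',onz(s,231,287,6))
print('stand top px',onz(s,481,215,40),'gauge top',onz(s,494,211,114))
a=cv2.resize(f[240:320,180:270],None,fx=5,fy=5,interpolation=3)
b=cv2.resize(f[180:270,340:410],(0,0),fx=4.44,fy=4.44,interpolation=3)[:400]
c=cv2.resize(f[170:270,410:520],(0,0),fx=4,fy=4,interpolation=3)[:400]
o=np.hstack([a,np.zeros((400,5,3),np.uint8),b,c]);print(o.shape);o=cv2.resize(o,(800,int(o.shape[0]*800/o.shape[1])))
cv2.imwrite('pics/crop.png',o[:,:,::-1])
E
```

```text
px [222.3 279.2] c [445.3 280.6   6. ] edges 40.5 -40.9 90.6 -131.2
px [210.6 210.7] c [596.3 307.    6. ] edges 40.4 -34.2 91.0 -125.5
px [374.8 239.4] c [525.5 -51.2  30. ] edges 101.7 -8.2 30.4 -97.8
px [373.7 239. ] c [528.5 -51.3   8. ] edges 128.7 -8.6 59.2 -98.3
hole [469.88321573 303.06988089   6.        ] mark [428.00247239 261.53045018   6.        ]
stand top px [ 573.63022938 -279.2354609    40.        ] gauge top [ 571.18204651 -282.83751295  114.        ]
(400, 1206, 3)
```

View pics/crop.png

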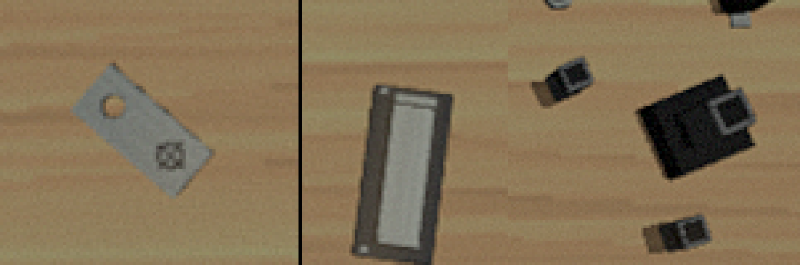

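```bash
cat >> h.py <<'E'
from scipy.spatial.transform import Rotation as Ro
def go(x,y,z,yaw=None):
    t=r.sense(); R=Ro.from_euler('xyz',t['tcp_rot'],degrees=True)
    G=R if yaw is None else Ro.from_euler('xyz',[180,0,yaw],degrees=True)
    d=R.inv().apply(np.array([x,y,z])-t['tool_pos'])
    print('at',t['tool_pos'].round(1),t['tcp_rot'].round(2),'t',round(t['time'],2),'gap',round(t['finger_gap'],1),'F',t['ft_force'].round(1),'grip',round(t['grip_force'],1))
    print('linear m',(d/1000).round(4),'rot',(R.inv()*G).as_rotvec(degrees=True).round(2))
E
python3 -c "
from h import *
go(500,-120,250)"
```

```text
at [ 140.7 -582.9  249.5] [-1.7992e+02 -1.0000e-02  1.3570e+01] t 0.15 gap 85.3 F [-0.6  0.6  0.2] grip 0.0
linear m [ 4.578e-01 -3.657e-01  1.000e-04] rot [0. 0. 0.]
```

Call:
servo_tool:
  fingers: [0.0854,0.0854,0.0854,0.0854,0.0854,0.0854,0.0854,0.0854,0.0854,0.0854]
  linear:
    - [0.458,-0.366,0]
    - [0.458,-0.366,0]
    - [0.458,-0.366,0]
    - [0.458,-0.366,0]
    - [0.458,-0.366,0]
    - [0.458,-0.366,0]
    - [0.458,-0.366,0]
    - [0.458,-0.366,0]
    - [0.458,-0.366,0]
    - [0.458,-0.366,0]
  rotation:
    - [0,0,0]
    - [0,0,0]
    - [0,0,0]
    - [0,0,0]
    - [0,0,0]
    - [0,0,0]
    - [0,0,0]
    - [0,0,0]
    - [0,0,0]
    - [0,0,0]

```text
time: 1.15
tool_pos: [448.0, -186.3, 250.3]
tcp_rot: [180.0, -0.0, 13.6]
ft_force: [0.6, -1.1, -0.2]
finger_gap: 85.5
grip_force: 0.0
```

```bash
python3 -c "
from h import *
snap('wrist','w1.png'); go(445,281,200,48.8)"
```

```text
at [ 451.7 -180.2  250.2] [-179.83   -0.2    13.82] t 1.2 gap 85.4 F [-0.4  5.2 -0.3] grip 0.0
linear m [ 0.1035 -0.4493  0.052 ] rot [ -0.11  -0.25 -34.98]
```

Call:
servo_tool:
  fingers: [0.0854,0.0854,0.0854,0.0854,0.0854,0.0854,0.0854,0.0854,0.0854,0.0854]
  linear:
    - [0.103,-0.449,0.052]
    - [0.103,-0.449,0.052]
    - [0.103,-0.449,0.052]
    - [0.103,-0.449,0.052]
    - [0.103,-0.449,0.052]
    - [0.103,-0.449,0.052]
    - [0.103,-0.449,0.052]
    - [0.103,-0.449,0.052]
    - [0.103,-0.449,0.052]
    - [0.103,-0.449,0.052]
  rotation:
    - [0,0,-35]
    - [0,0,-35]
    - [0,0,-35]
    - [0,0,-35]
    - [0,0,-35]
    - [0,0,-35]
    - [0,0,-35]
    - [0,0,-35]
    - [0,0,-35]
    - [0,0,-35]

```text
time: 2.2
tool_pos: [440.7, 276.4, 197.3]
tcp_rot: [-179.9, 0.0, 48.8]
ft_force: [0.5, -0.3, -1.0]
finger_gap: 85.3
grip_force: 0.0
```

Call:
servo_tool:
  fingers: [0.0854,0.0854,0.0854]
  linear:
    - [0,0,0]
    - [0,0,0]
    - [0,0,0]
  rotation:
    - [0,0,0]
    - [0,0,0]
    - [0,0,0]

```text
time: 2.5
tool_pos: [442.4, 271.1, 198.4]
tcp_rot: [180.0, 0.0, 48.5]
ft_force: [0.9, 0.3, -0.0]
finger_gap: 85.5
grip_force: 0.0
```

```bash
python3 - <<'E'
from h import *
s=snap('wrist','w2.png'); go(445,281,100,48.8)
f=s['frame'];hsv=cv2.cvtColor(f,cv2.COLOR_RGB2HSV)
print('expected px',proj(s,(445.3,280.6,6)))
m=((hsv[...,1]<60)&(hsv[...,2]>40)).astype(np.uint8)*255
for c in cv2.findContours(m,0,2)[0]:
    if cv2.contourArea(c)>1500:
        b=cv2.boxPoints(cv2.minAreaRect(c)); w=np.array([onz(s,u,v,6) for u,v in b]);e=w[1]-w[0];g=w[2]-w[1]
        print(b.mean(0).round(1),w.mean(0).round(1),np.linalg.norm(e).round(1),np.degrees(np.arctan2(e[1],e[0])).round(1),np.linalg.norm(g).round(1),np.degrees(np.arctan2(g[1],g[0])).round(1))
E
```

```text
at [442.5 271.1 198.5] [179.98  -0.    48.46] t 2.55 gap 85.3 F [ 0.1 -0.6  0.5] grip 0.0
linear m [ 0.0091 -0.0048  0.0985] rot [ 0.02 -0.   -0.34]
expected px (np.float64(319.7819657568414), np.float64(201.60666824413426))
[117.2 210.3] [316.9 384.2   6. ] 58.3 -10.3 29.7 -104.1
[319. 201.] [443.9 279.9   6. ] 38.6 -41.6 90.5 -130.7
[452.   53.5] [588.6 297.5   6. ] 40.4 -41.6 71.1 -124.7
```

View pics/w2.png

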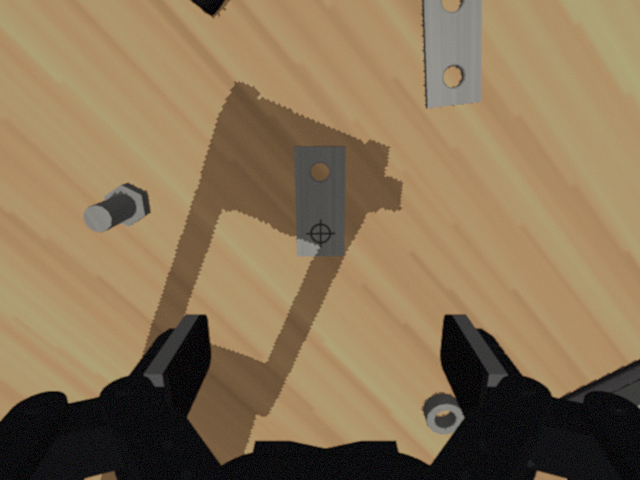

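The wrist view shows the chosen plate at (319,201), with one hole at (320,171) and the ring at (321,233). The two-hole plate is at (452,53) and a bolt at (120,208), both clear of the fingers. Descending.

Call:
servo_tool:
  fingers: [0.07,0.07,0.07,0.07,0.07,0.07]
  linear:
    - [0.0083,-0.005,0.05]
    - [0.0083,-0.005,0.1]
    - [0.0083,-0.005,0.138]
    - [0.0083,-0.005,0.138]
    - [0.0083,-0.005,0.138]
    - [0.0083,-0.005,0.138]
  rotation:
    - [0,0,-0.4]
    - [0,0,-0.4]
    - [0,0,-0.4]
    - [0,0,-0.4]
    - [0,0,-0.4]
    - [0,0,-0.4]

```text
time: 3.15
tool_pos: [446.1, 282.5, 63.5]
tcp_rot: [179.9, -0.2, 48.9]
ft_force: [0.5, 0.5, 1.3]
finger_gap: 70.1
grip_force: 0.0
```

```bash
python3 - <<'E'
from h import *
go(444.5,280.2,20.5,48.9)
E
```

```text
at [446.1 282.5  63.5] [179.9   -0.25  48.92] t 3.15 gap 70.1 F [0.5 0.5 1.3] grip 0.0
linear m [-0.003   0.0003  0.043 ] rot [ 0.1  -0.25  0.02]
```

Call:
servo_tool:
  fingers: [0.07,0.07,0.07,0.07]
  linear:
    - [-0.001,0,0.036]
    - [-0.001,0,0.036]
    - [-0.001,0,0.036]
    - [-0.001,0,0.036]
  rotation:
    - [0,0,0]
    - [0,0,0]
    - [0,0,0]
    - [0,0,0]

```text
time: 3.55
tool_pos: [444.8, 282.1, 26.9]
tcp_rot: [179.9, -0.2, 49.0]
ft_force: [-0.3, -0.7, 0.1]
finger_gap: 70.2
grip_force: 0.0
```

```bash
python3 - <<'E'
from h import *
go(444.5,280.2,20.5,48.9)
E
```

```text
at [444.8 282.1  26.9] [179.92  -0.2   48.97] t 3.55 gap 70.2 F [-0.3 -0.7  0.1] grip 0.0
linear m [-0.0017  0.001   0.0064] rot [ 0.08 -0.2   0.07]
```

Call:
servo_tool:
  fingers: [0.06,0.06,0.03,0.03,0.03,0.03,0.03]
  linear:
    - [-0.0015,0,0.006]
    - [-0.0015,0,0.006]
    - [-0.0015,0,0.006]
    - [-0.0015,0,0.006]
    - [-0.0015,0,0.006]
    - [-0.0015,0,0.006]
    - [-0.0015,0,0.006]
  rotation:
    - [0,0,0]
    - [0,0,0]
    - [0,0,0]
    - [0,0,0]
    - [0,0,0]
    - [0,0,0]
    - [0,0,0]
  force: 40

```text
time: 4.25
tool_pos: [442.5, 280.3, 18.8]
tcp_rot: [180.0, -0.0, 49.0]
ft_force: [-2.3, -0.5, 5.6]
finger_gap: 38.4
grip_force: 40.8
```

Call:
servo_tool:
  fingers: [0.03,0.03,0.03,0.03,0.03,0.03]
  linear:
    - [0,0,-0.02]
    - [0,0,-0.06]
    - [0,0,-0.1]
    - [0,0,-0.13]
    - [0,0,-0.13]
    - [0,0,-0.13]
  rotation:
    - [0,0,0]
    - [0,0,0]
    - [0,0,0]
    - [0,0,0]
    - [0,0,0]
    - [0,0,0]

```text
time: 4.85
tool_pos: [442.4, 280.2, 148.6]
tcp_rot: [180.0, -0.1, 49.0]
ft_force: [0.2, -0.6, -2.4]
finger_gap: 38.8
grip_force: 40.8
```

```bash
python3 - <<'E'
from h import *
snap('wrist','w3.png');go(470,50,170,-8.4)
E
```

```text
at [441.5 279.8 147.1] [-1.7997e+02  8.0000e-02  4.8970e+01] t 4.9 gap 38.3 F [ 0.1  0.  -1.8] grip 40.8
linear m [-0.1547  0.1723 -0.0227] rot [1.000e-02 9.000e-02 5.737e+01]
```

View pics/w3.png

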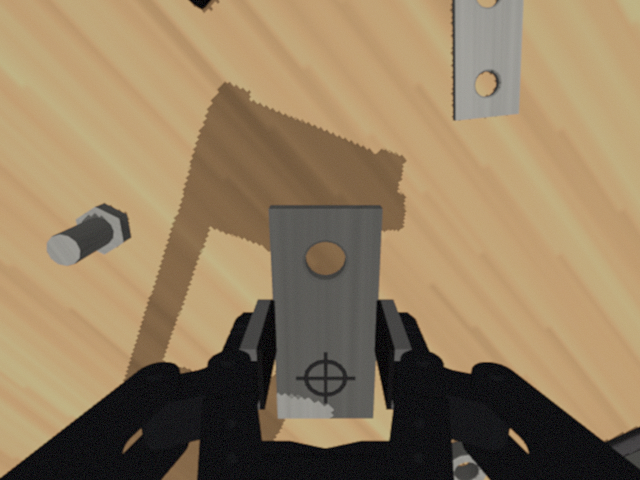

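The wrist view shows the plate held squarely, hole at (325,259) and ring at (325,378). Next I go to a point short of the rest to measure it.

```bash
python3 - <<'E'
from h import *
s=load('wrist');t=r.sense();R=Ro.from_euler('xyz',t['tcp_rot'],degrees=True)
for p in[(325,259),(325,378),(271,206),(380,206),(374,417),(278,417)]:
    print(p,R.inv().apply(onz(s,*p,134.7)-[442,280,147.5]).round(1))
go(430,-40,190,-8.4)
E
```

```text
(325, 259) [27.3  0.4 12.8]
(325, 378) [-24.4   0.4  12.8]
(271, 206) [ 47.2 -18.6  12.7]
(380, 206) [47.2 19.8 12.7]
(374, 417) [-43.8  21.   12.8]
(278, 417) [-43.8 -19.5  12.9]
at [441.5 279.8 147.1] [-1.7997e+02  8.0000e-02  4.8970e+01] t 4.9 gap 38.3 F [ 0.1  0.  -1.8] grip 40.8
linear m [-0.2489  0.2012 -0.0426] rot [1.000e-02 9.000e-02 5.737e+01]
```

Call:
servo_tool:
  fingers: [0.03,0.03,0.03,0.03,0.03,0.03,0.03,0.03,0.03,0.03]
  linear:
    - [-0.249,0.201,-0.043]
    - [-0.249,0.201,-0.043]
    - [-0.249,0.201,-0.043]
    - [-0.249,0.201,-0.043]
    - [-0.249,0.201,-0.043]
    - [-0.249,0.201,-0.043]
    - [-0.249,0.201,-0.043]
    - [-0.249,0.201,-0.043]
    - [-0.249,0.201,-0.043]
    - [-0.249,0.201,-0.043]
  rotation:
    - [0,0,57.4]
    - [0,0,57.4]
    - [0,0,57.4]
    - [0,0,57.4]
    - [0,0,57.4]
    - [0,0,57.4]
    - [0,0,57.4]
    - [0,0,57.4]
    - [0,0,57.4]
    - [0,0,57.4]

```text
time: 5.9
tool_pos: [429.6, -38.8, 189.9]
tcp_rot: [-180.0, 0.1, -8.3]
ft_force: [-0.4, 0.4, -1.4]
finger_gap: 38.7
grip_force: 40.9
```

Call:
servo_tool:
  fingers: [0.03,0.03,0.03]
  linear:
    - [0,0,0]
    - [0,0,0]
    - [0,0,0]
  rotation:
    - [0,0,0]
    - [0,0,0]
    - [0,0,0]

```text
time: 6.2
tool_pos: [430.3, -39.0, 191.1]
tcp_rot: [-180.0, 0.0, -8.3]
ft_force: [0.2, 0.5, -1.6]
finger_gap: 38.1
grip_force: 40.9
```

```bash
python3 - <<'E'
from h import *
snap('wrist','w4.png');go(527,-51,120,-8.4)
E
```

```text
at [430.3 -39.2 191.2] [-1.80e+02  1.00e-02 -8.36e+00] t 6.25 gap 38.3 F [ 0.3 -0.7 -2. ] grip 40.9
linear m [ 0.0974 -0.0024  0.0712] rot [-0.    0.01  0.04]
```

View pics/w4.png

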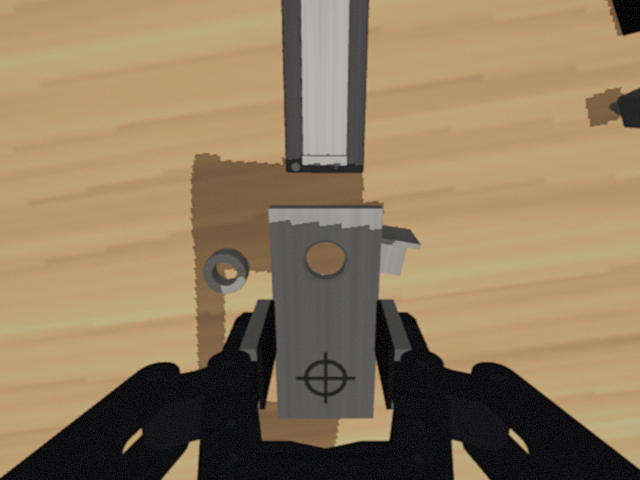

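The near end of the rest shows: foot edge at row ~171 (columns 286–363), bright top face at columns 303–348. The plate is held with its hole end forwards.

```bash
python3 - <<'E'
from h import *
s=load('wrist');f=s['frame'];g=cv2.cvtColor(f,cv2.COLOR_RGB2GRAY).astype(int)
def fit(m,c0,c1,z):
    L=[];Rr=[]
    for v in range(5,145,5):
        k=np.where(m[v,c0:c1])[0]+c0
        L.append(onz(s,k.min()-.5,v,z));Rr.append(onz(s,k.max()+.5,v,z))
    L=np.array(L);Rr=np.array(Rr);M=(L+Rr)/2
    p=np.polyfit(M[:,0],M[:,1],1);print('z',z,'angle',np.degrees(np.arctan(p[0])).round(2),'y@527',np.polyval(p,527).round(1),'y@470',np.polyval(p,470).round(1),'width',(np.abs(L-Rr)[:,1].mean()).round(1))
fit(g>130,296,356,30)
hs=cv2.cvtColor(f,cv2.COLOR_RGB2HSV)
fit(hs[...,1]<70,265,385,8)
print('profile',g[140:182,325])
for v,z in((171,0),(171,8),(155,38),(165,38),(156,30)): print(v,z,onz(s,325,v,z).round(1))
E
```

```text
z 30 angle -8.53 y@527 -53.2 y@470 -44.6 width 30.0
z 8 angle -8.58 y@527 -53.2 y@470 -44.6 width 57.6
profile [176 175 176 176 175 177 176 175 175 176 176 176 176 175 158 116 140 171
 176 174 174 174 174 175 160  93  38  37  40  39  33  41  50  84  99 101
 100  99 100 103 105 103]
171 0 [464.  -44.3   0. ]
171 8 [465.1 -44.5   8. ]
155 38 [480.1 -46.7  38. ]
165 38 [473.4 -45.7  38. ]
156 30 [478.6 -46.4  30. ]
```

Call:
servo_tool:
  fingers: [0.03,0.03,0.03,0.03,0.03,0.03,0.03]
  linear:
    - [0.05,-0.0005,0.02]
    - [0.097,-0.0005,0.06]
    - [0.097,-0.0005,0.111]
    - [0.097,-0.0005,0.111]
    - [0.097,-0.0005,0.111]
    - [0.097,-0.0005,0.111]
    - [0.097,-0.0005,0.111]
  rotation:
    - [0,0,0.1]
    - [0,0,0.1]
    - [0,0,0.1]
    - [0,0,0.1]
    - [0,0,0.1]
    - [0,0,0.1]
    - [0,0,0.1]

```text
time: 6.95
tool_pos: [527.8, -53.7, 83.1]
tcp_rot: [180.0, -0.2, -8.5]
ft_force: [0.7, 0.2, -1.3]
finger_gap: 38.0
grip_force: 41.0
```

```bash
python3 - <<'E'
from h import *
snap('wrist','w5.png');go(526.5,-52.6,50,-8.5)
E
```

```text
at [527.8 -53.7  83.2] [179.99  -0.25  -8.52] t 7.0 gap 38.4 F [ 0.5 -0.8 -0.9] grip 41.0
linear m [-0.0016 -0.0009  0.0332] rot [ 0.01 -0.25 -0.02]
```

View pics/w5.png

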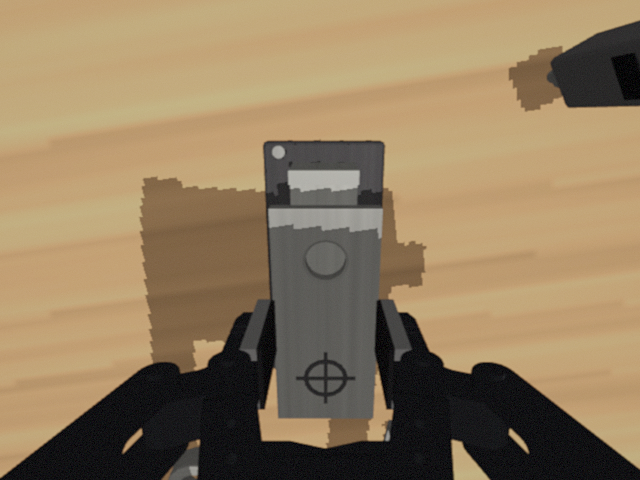

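The rest's far end is visible: foot edge at row ~141 (columns 264–384), stop top at row ~170. The plate lines up with it laterally.

```bash
python3 - <<'E'
from h import *
s=load('wrist');a=np.array([np.cos(np.radians(8.5)),-np.sin(np.radians(8.5)),0])
for u,v,z,d in((324,141.5,8,65),(324,170,38,55),(324,170,38,54)): print((onz(s,u,v,z)-d*a).round(1))
E
```

```text
[527.9 -53.6   8. ]
[528.3 -53.7  38. ]
[529.3 -53.8  38. ]
```

Call:
servo_tool:
  fingers: [0.03,0.03,0.03,0.03,0.03]
  linear:
    - [-0.001,0,0.015]
    - [-0.001,0,0.025]
    - [-0.001,0,0.032]
    - [-0.001,0,0.032]
    - [-0.001,0,0.032]
  rotation:
    - [0,0,0]
    - [0,0,0]
    - [0,0,0]
    - [0,0,0]
    - [0,0,0]

```text
time: 7.5
tool_pos: [525.2, -53.3, 47.8]
tcp_rot: [-180.0, 0.0, -8.5]
ft_force: [0.1, -0.5, -0.4]
finger_gap: 38.4
grip_force: 44.8
```

Call:
servo_tool:
  fingers: [0.03,0.06,0.06,0.06,0.06]
  linear:
    - [0.001,0,0]
    - [0.001,0,0]
    - [0.001,0,0]
    - [0.001,0,0]
    - [0.001,0,0]
  rotation:
    - [0,0,0]
    - [0,0,0]
    - [0,0,0]
    - [0,0,0]
    - [0,0,0]

```text
time: 8.0
tool_pos: [526.3, -53.4, 48.3]
tcp_rot: [180.0, -0.0, -8.5]
ft_force: [-0.0, 0.7, 0.8]
finger_gap: 59.9
grip_force: 0.0
```

Call:
servo_tool:
  fingers: [0.07,0.07,0.07,0.07,0.07,0.07,0.07]
  linear:
    - [0,0,-0.03]
    - [0,0,-0.08]
    - [0,0,-0.12]
    - [-0.05,0,-0.15]
    - [-0.1,0,-0.15]
    - [-0.1,0,-0.15]
    - [-0.1,0,-0.15]
  rotation:
    - [0,0,0]
    - [0,0,0]
    - [0,0,0]
    - [0,0,0]
    - [0,0,0]
    - [0,0,0]
    - [0,0,0]

```text
time: 8.7
tool_pos: [426.7, -38.4, 198.7]
tcp_rot: [180.0, -0.1, -8.5]
ft_force: [0.2, 0.5, -0.5]
finger_gap: 70.4
grip_force: 0.0
```

```bash
python3 - <<'E'
from h import *
s=snap('wrist','w6.png');go(527,-54,195,-8.5)
cv2.imwrite('pics/w6c.png',cv2.resize(s['frame'][:250,200:450,::-1],None,fx=2.4,fy=2.4))
E
```

```text
at [427.8 -38.7 198.8] [ 1.7999e+02 -1.2000e-01 -8.5400e+00] t 8.75 gap 70.0 F [-0.2 -0.2 -0.4] grip 0.0
linear m [0.1004 0.0004 0.004 ] rot [ 0.01 -0.12 -0.04]
```

View pics/w6c.png

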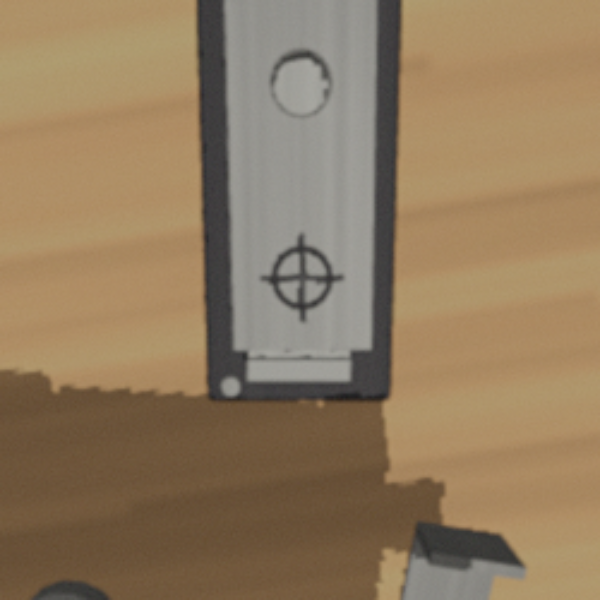

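The plate lies flat between the stops, with the ring at crop pixel (302,277) and the hole at (301,85). Now the gauge: I stand off and look.

```bash
python3 - <<'E'
from h import *
s=load('wrist')
M=onz(s,200+302/2.4-.5,277/2.4-.5,36);H=onz(s,200+301/2.4-.5,85/2.4-.5,36);print('mark',M.round(1),'hole',H.round(1),np.linalg.norm(M-H).round(1),np.degrees(np.arctan2(*(H-M)[1::-1])).round(2))
go(470,-230,260,-25)
E
```

```text
mark [502.4 -50.4  36. ] hole [551.3 -57.5  36. ] 49.3 -8.25
at [427.8 -38.7 198.8] [ 1.7999e+02 -1.2000e-01 -8.5400e+00] t 8.75 gap 70.0 F [-0.2 -0.2 -0.4] grip 0.0
linear m [ 0.0703  0.1829 -0.0611] rot [-1.000e-02 -1.200e-01  1.646e+01]
```

Call:
servo_tool:
  fingers: [0.07,0.07,0.07,0.07,0.07,0.07,0.07,0.07,0.07]
  linear:
    - [0,0,-0.05]
    - [0.07,0.183,-0.061]
    - [0.07,0.183,-0.061]
    - [0.07,0.183,-0.061]
    - [0.07,0.183,-0.061]
    - [0.07,0.183,-0.061]
    - [0.07,0.183,-0.061]
    - [0.07,0.183,-0.061]
    - [0.07,0.183,-0.061]
  rotation:
    - [0,0,0]
    - [0,0,16.5]
    - [0,0,16.5]
    - [0,0,16.5]
    - [0,0,16.5]
    - [0,0,16.5]
    - [0,0,16.5]
    - [0,0,16.5]
    - [0,0,16.5]

```text
time: 9.65
tool_pos: [469.8, -228.9, 259.1]
tcp_rot: [-180.0, 0.0, -24.9]
ft_force: [0.2, 0.1, 0.1]
finger_gap: 70.3
grip_force: 0.0
```

```bash
python3 - <<'E'
from h import *
snap('wrist','w7.png');go(572,-282,200,-25)
E
```

```text
at [ 469.8 -228.9  259.3] [-1.7999e+02 -1.0000e-02 -2.4940e+01] t 9.7 gap 69.6 F [-0.1  0.9 -0.7] grip 0.0
linear m [0.1151 0.0051 0.0593] rot [-0.01 -0.01  0.06]
```

View pics/w7.png

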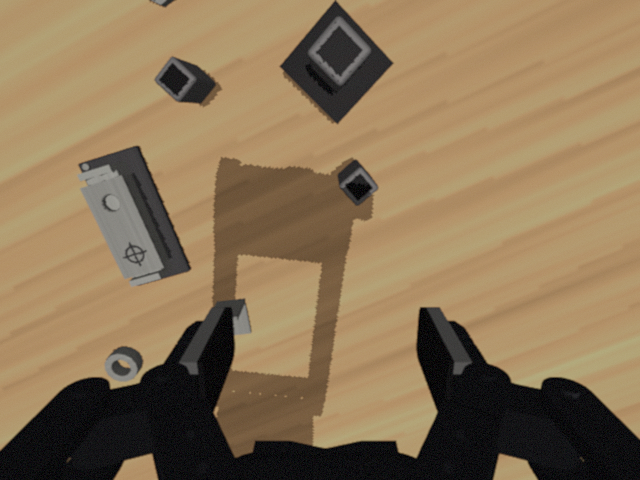

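Wrist view: the gauge's top square is centred at about (339,49) on the stand, with look-alikes at (357,183) and (178,80). The plate is still on the rest with the ring at (135,254).

```bash
python3 - <<'E'
from h import *
s=load('wrist');f=s['frame'];g=cv2.cvtColor(f,cv2.COLOR_RGB2GRAY)
k=np.zeros_like(g);k[3:95,295:385]=((g>75)&(cv2.cvtColor(f,cv2.COLOR_RGB2HSV)[...,1]<50))[3:95,295:385]*255
c=max(cv2.findContours(k,0,2)[0],key=cv2.contourArea)
b=cv2.boxPoints(cv2.minAreaRect(c));print('px',b.round(0).tolist())
w=np.array([onz(s,u,v,114) for u,v in b]);print('gauge',w.mean(0).round(1))
for i in(0,1):
    e=w[i+1]-w[i];print(np.linalg.norm(e).round(1),np.degrees(np.arctan2(e[1],e[0])).round(1))
w=np.array([onz(s,u,v,40) for u,v in((335,2),(393,64),(337,122),(281,67))]);print('stand',w.mean(0).round(1),np.linalg.norm(np.diff(w,axis=0),axis=1).round(1))
print('top-view gauge',onz(load('top'),494,211,114).round(1))
t=load('top')
for u,v in((357,183),(178,80)): print('lookalike',onz(s,u,v,60).round(0))
print('mark',onz(s,135,254,36).round(1))
E
```

```text
px [[304.0, 50.0], [339.0, 14.0], [375.0, 50.0], [340.0, 86.0]]
gauge [ 569.7 -285.2  114. ]
28.5 -73.1
29.7 -156.4
stand [ 568.8 -285.4   40. ] [63.1 62.  61.1]
top-view gauge [ 571.2 -282.8  114. ]
lookalike [ 480. -263.   60.]
lookalike [ 608. -172.   60.]
mark [501.7 -50.7  36. ]
```

```bash
python3 - <<'E'
from h import *
go(569.7,-285,170,20)
E
```

```text
at [ 469.8 -228.9  259.3] [-1.7999e+02 -1.0000e-02 -2.4940e+01] t 9.7 gap 69.6 F [-0.1  0.9 -0.7] grip 0.0
linear m [0.1142 0.0088 0.0893] rot [-1.000e-02 -1.000e-02 -4.494e+01]
```

Call:
servo_tool:
  fingers: [0.06,0.06,0.06,0.06,0.06,0.06,0.06,0.06,0.06,0.06]
  linear:
    - [0.03,0,0]
    - [0.08,0.009,0.03]
    - [0.114,0.009,0.06]
    - [0.114,0.009,0.089]
    - [0.114,0.009,0.089]
    - [0.114,0.009,0.089]
    - [0.114,0.009,0.089]
    - [0.114,0.009,0.089]
    - [0.114,0.009,0.089]
    - [0.114,0.009,0.089]
  rotation:
    - [0,0,-8]
    - [0,0,-16]
    - [0,0,-24]
    - [0,0,-32]
    - [0,0,-40]
    - [0,0,-45]
    - [0,0,-45]
    - [0,0,-45]
    - [0,0,-45]
    - [0,0,-45]

```text
time: 10.7
tool_pos: [569.2, -286.2, 170.9]
tcp_rot: [180.0, -0.0, 19.9]
ft_force: [-0.4, -0.4, -0.2]
finger_gap: 60.1
grip_force: 0.0
```

```bash
python3 - <<'E'
from h import *
s=snap('wrist','w8.png');f=s['frame'];g=cv2.cvtColor(f,cv2.COLOR_RGB2GRAY)
print('gauge top predicted px',proj(s,(569.7,-285.2,114)))
go(569.7,-285,85,20)
E
```

```text
gauge top predicted px (np.float64(322.7590416460763), np.float64(278.15296845213106))
at [ 569.1 -286.3  170.8] [ 1.7997e+02 -3.0000e-02  1.9920e+01] t 10.75 gap 60.0 F [-0.2  0.2  0.3] grip 0.0
linear m [ 0.0009 -0.001   0.0858] rot [ 0.03 -0.03 -0.08]
```

View pics/w8.png

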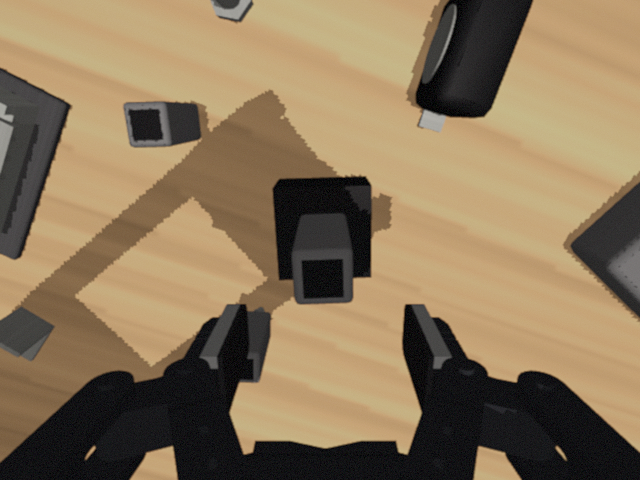

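Wrist view: the gauge's top square is at (323,280), between the open fingers and within 2 px of the prediction. The look-alike at (255,350) is well behind the fingers. Descending and gripping.

Call:
servo_tool:
  fingers: [0.06,0.06,0.06,0.06,0.06,0.06]
  linear:
    - [0.001,-0.001,0.03]
    - [0.001,-0.001,0.06]
    - [0.001,-0.001,0.085]
    - [0.001,-0.001,0.085]
    - [0.001,-0.001,0.085]
    - [0.001,-0.001,0.085]
  rotation:
    - [0,0,0]
    - [0,0,0]
    - [0,0,0]
    - [0,0,0]
    - [0,0,0]
    - [0,0,0]

```text
time: 11.35
tool_pos: [570.8, -285.8, 87.6]
tcp_rot: [179.9, -0.1, 20.0]
ft_force: [-0.3, -0.5, -0.1]
finger_gap: 60.1
grip_force: 0.0
```

Call:
servo_tool:
  fingers: [0.025,0.025,0.025,0.025,0.025,0.025]
  linear:
    - [0,0,0]
    - [0,0,0]
    - [0,0,0]
    - [0,0,0]
    - [0,0,0]
    - [0,0,0]
  rotation:
    - [0,0,0]
    - [0,0,0]
    - [0,0,0]
    - [0,0,0]
    - [0,0,0]
    - [0,0,0]
  force: 40

```text
time: 11.95
tool_pos: [570.5, -285.5, 86.9]
tcp_rot: [179.9, -0.1, 20.0]
ft_force: [-0.9, 0.8, 6.6]
finger_gap: 29.7
grip_force: 40.0
```

```bash
python3 - <<'E'
from h import *
go(569.7,-285,185,20)
E
```

```text
at [ 570.5 -285.5   86.9] [ 1.7989e+02 -9.0000e-02  1.9970e+01] t 11.95 gap 29.7 F [-0.9  0.8  6.6] grip 40.0
linear m [-0.0004 -0.0006 -0.0981] rot [ 0.11 -0.09 -0.03]
```

Call:
servo_tool:
  fingers: [0.025,0.025,0.025,0.025,0.025,0.025]
  linear:
    - [0,0,-0.02]
    - [0,0,-0.05]
    - [0,0,-0.08]
    - [0,0,-0.1]
    - [0,0,-0.1]
    - [0,0,-0.1]
  rotation:
    - [0,0,0]
    - [0,0,0]
    - [0,0,0]
    - [0,0,0]
    - [0,0,0]
    - [0,0,0]

```text
time: 12.55
tool_pos: [569.5, -285.0, 184.8]
tcp_rot: [180.0, -0.0, 20.0]
ft_force: [-0.7, 0.0, -1.8]
finger_gap: 29.7
grip_force: 40.1
```

```bash
python3 - <<'E'
from h import *
s=snap('wrist','w9.png');f=s['frame'];g=cv2.cvtColor(f,cv2.COLOR_RGB2GRAY)
t=r.sense();z=t['tool_pos'][2]-86.9+114
k=np.zeros_like(g);k[200:440,265:385]=((g>50)&(cv2.cvtColor(f,cv2.COLOR_RGB2HSV)[...,1]<50))[200:440,265:385]*255
c=max(cv2.findContours(k,0,2)[0],key=cv2.contourArea);x,y,w,h=cv2.boundingRect(c);print(x,y,w,h)
R=Ro.from_euler('xyz',t['tcp_rot'],degrees=True)
for u,v in((x,y+h),(x+w,y+h)):print(R.inv().apply(onz(s,u,v,z)-t['tool_pos']).round(1))
print(g[250:450:5,325])
go(502.5,-50,170,-8.5)
E
```

```text
274 260 103 173
[-14.3 -14.7 -27.1]
[-14.3  16.7 -27.1]
[ 13  12  55  53  54  57  52  62  58  58  56  56  57  60  54  58  57  57
  60  59  68  77  79  79   6  21   5  20   9  12  17  14   9  21  24  12
  76 186 190 187]
at [ 568.9 -284.7  183.5] [-1.799e+02  8.000e-02  1.996e+01] t 12.6 gap 29.7 F [-0.7  0.1 -2.4] grip 40.1
linear m [ 0.0177 -0.2432  0.0139] rot [-0.08  0.1  28.46]
```

```bash
python3 - <<'E'
from h import *
go(502.3,-50.2,140,20)
E
```

```text
at [ 568.9 -284.7  183.5] [-1.799e+02  8.000e-02  1.996e+01] t 12.6 gap 29.7 F [-0.7  0.1 -2.4] grip 40.1
linear m [ 0.0175 -0.243   0.0439] rot [-0.1   0.08 -0.04]
```

Call:
servo_tool:
  fingers: [0.025,0.025,0.025,0.025,0.025,0.025,0.025,0.025,0.025,0.025]
  linear:
    - [0.002,-0.03,0]
    - [0.005,-0.07,0]
    - [0.008,-0.11,0]
    - [0.011,-0.15,0]
    - [0.014,-0.19,0]
    - [0.0175,-0.23,0]
    - [0.0175,-0.243,0.015]
    - [0.0175,-0.243,0.03]
    - [0.0175,-0.243,0.043]
    - [0.0175,-0.243,0.043]
  rotation:
    - [0,0,0]
    - [0,0,0]
    - [0,0,0]
    - [0,0,0]
    - [0,0,0]
    - [0,0,0]
    - [0,0,0]
    - [0,0,0]
    - [0,0,0]
    - [0,0,0]

```text
time: 13.6
tool_pos: [501.0, -51.1, 138.6]
tcp_rot: [-179.8, 0.3, 19.9]
ft_force: [-1.0, 0.7, -1.5]
finger_gap: 29.5
grip_force: 40.3
```

Call:
servo_tool:
  fingers: [0.025,0.025,0.025]
  linear:
    - [0,0,0]
    - [0,0,0]
    - [0,0,0]
  rotation:
    - [0,0,0]
    - [0,0,0]
    - [0,0,0]

```text
time: 13.9
tool_pos: [503.7, -51.3, 143.1]
tcp_rot: [180.0, -0.1, 19.9]
ft_force: [0.5, -0.4, -1.7]
finger_gap: 29.8
grip_force: 40.3
```

```bash
python3 - <<'E'
from h import *
go(502.3,-50.2,118,20)
s=snap('scene','s9.png')
# tip check in scene view: predicted tip and mark, dark/bright rows around
t=r.sense();p=t['tool_pos']
print('tip px',proj(s,p-[0,0,79]),'mark px',proj(s,(502.3,-50.2,36)),'body bottom',proj(s,p-[0,0,47]))
E
```

```text
at [503.7 -51.3 143.1] [ 1.7996e+02 -6.0000e-02  1.9920e+01] t 13.9 gap 29.8 F [ 0.5 -0.4 -1.7] grip 40.3
linear m [-0.001  -0.0016  0.0251] rot [ 0.04 -0.06 -0.08]
tip px (np.float64(267.3625491588315), np.float64(269.5934121233713)) mark px (np.float64(268.2429388572373), np.float64(277.8307019368532)) body bottom (np.float64(266.1901524632111), np.float64(259.2432537999541))
```

Call:
servo_tool:
  fingers: [0.025,0.025,0.025,0.025,0.025,0.025,0.025]
  linear:
    - [-0.001,-0.0015,0.005]
    - [-0.001,-0.0015,0.01]
    - [-0.001,-0.0015,0.015]
    - [-0.001,-0.0015,0.02]
    - [-0.001,-0.0015,0.021]
    - [-0.001,-0.0015,0.021]
    - [-0.001,-0.0015,0.021]
  rotation:
    - [0,0,0]
    - [0,0,0]
    - [0,0,0]
    - [0,0,0]
    - [0,0,0]
    - [0,0,0]
    - [0,0,0]

```text
time: 14.65
tool_pos: [501.7, -49.6, 121.4]
tcp_rot: [180.0, -0.0, 20.0]
ft_force: [1.6, -0.3, -0.9]
finger_gap: 29.5
grip_force: 40.3
```

Call:
servo_tool:
  fingers: [0.025,0.025,0.025]
  linear:
    - [0,0,0.001]
    - [0,0,0.002]
    - [0,0,0.002]
  rotation:
    - [0,0,0]
    - [0,0,0]
    - [0,0,0]

```text
time: 14.95
tool_pos: [501.6, -49.6, 119.2]
tcp_rot: [-180.0, 0.0, 20.0]
ft_force: [-0.7, -0.7, -1.7]
finger_gap: 29.6
grip_force: 40.3
```

Call:
servo_tool:
  fingers: [0.025,0.025,0.025,0.025,0.025,0.025]
  linear:
    - [0.0005,0.0005,0.001]
    - [0.0005,0.0005,0.002]
    - [0.0005,0.0005,0.003]
    - [0.0005,0.0005,0.004]
    - [0.0005,0.0005,0.005]
    - [0.0005,0.0005,0.005]
  rotation:
    - [0,0,0]
    - [0,0,0]
    - [0,0,0]
    - [0,0,0]
    - [0,0,0]
    - [0,0,0]

```text
time: 15.55
tool_pos: [502.2, -49.9, 114.2]
tcp_rot: [-180.0, 0.0, 20.0]
ft_force: [-0.2, -0.0, -0.4]
finger_gap: 29.4
grip_force: 40.4
```

```bash
python3 - <<'E'
from h import *
F=[]
for i in range(6): r.snapshot('top'); F.append(np.r_[r.sense()['tool_pos'],r.sense()['ft_force']])
print(np.mean(F,0).round(2),np.std(F,0).round(2))
E
```

```text
[ 5.0227e+02 -4.9920e+01  1.1436e+02 -7.0000e-02  3.0000e-02 -1.0500e+00] [0.02 0.01 0.03 0.57 0.49 0.56]
```

Call:
servo_tool:
  fingers: [0.025,0.025,0.025,0.025,0.025,0.025,0.025]
  linear:
    - [0,0,0.001]
    - [0,0,0.002]
    - [0,0,0.003]
    - [0,0,0.004]
    - [0,0,0.0045]
    - [0,0,0.0045]
    - [0,0,0.0045]
  rotation:
    - [0,0,0]
    - [0,0,0]
    - [0,0,0]
    - [0,0,0]
    - [0,0,0]
    - [0,0,0]
    - [0,0,0]

```text
time: 16.55
tool_pos: [502.3, -49.9, 109.9]
tcp_rot: [180.0, -0.0, 20.0]
ft_force: [-0.7, 0.3, 1.1]
finger_gap: 29.4
grip_force: 40.6
```

```bash
python3 - <<'E'
from h import *
F=[]
for i in range(10): s=r.snapshot('top'); F.append(np.r_[r.sense()['tool_pos'],r.sense()['ft_force']])
print(np.mean(F,0).round(2),np.std(F,0).round(2))
# plate still seated? visible plate/gauge from wrist: end-on hole position
w=snap('wrist');g=cv2.cvtColor(w['frame'],cv2.COLOR_RGB2GRAY)
print('hole px predicted',proj(w,(551.5,-57.5,36)))
u,v=map(int,proj(w,(551.5,-57.5,36)));print(g[max(0,v-48):v+49:6,max(0,u-60):u+61:6])
E
```

```text
[ 5.0231e+02 -4.9940e+01  1.0986e+02 -4.3000e-01  2.1000e-01  1.2900e+00] [0.02 0.01 0.03 0.52 0.33 0.4 ]
hole px predicted (np.float64(372.46481062466825), np.float64(185.08747462470313))
[[178 180 166  84  79  85  49 184 183 182 186 192 190 185 140 188 187 187
  188  83  85]
 [168 171  59  81  82  48  74 185 179 183 177 178 183 187 187 190 175 187
  186 187 154]
 [171 167  80  82  81  48 186 181 180 180 177 178 178 179 189 185 190 167
  186 187  81]
 [175  64  78  83  47  92 185 177 180 175 179 178 176 175 179 177 193 186
  156  85  78]
 [117  82  80  80  40 185 181 178 176 178 176 177 178 177 174 180 174 159
   77  81  75]
 [ 43  80  83  47 120 181 173 181 177 180 174 178 175 177 179 177 172 177
  175 128 178]
 [ 43  45  48  45 181 179 176 176 163 190 188 190 119 176 180 171 173 173
  169 128 178]
 [ 44  51  47 146 179 173 177 176 188 184 188 190 185 179 177 169 177 171
  171 178 179]
 [ 42  48  50 145 175 178 175 177 186 186 189 190 114 172 170 175 174 170
  145 166 171]
 [ 47  44  92 100  96  96 173 176 178 187 190 185  80 175 171 175 170 151
  172 168 172]
 [ 48  45 102  95  98  96  96 163 161  95 167  88 166 168 177 173 171 174
  172 171 170]
 [ 46  97 100  98  97 100  99  99  98 173 173 179 170 171 173 169 134 176
  174 172 173]
 [ 54 101  97  99  95 100  96 100  96  99 115 173 168 176 170 167 177 176
  177 176 175]
 [ 99 101  97  98  99 100  95  98  97  99 102 107 174 155  97 109 179 178
  177 176 176]
 [ 98  93  99 101  99  98  99  99 101 100 101  98 112  97  80 114 117 179
  177 178 177]
 [ 97  99  96  98  99  99  99  97 100 101  96 102  99 100 115 115 114 174
  177 177 179]
 [ 93  99  98 100 100 101  99  99 101  98  99 101  99  94 116 116 114 176
  178 177 178]]
```

The push is about 3 N, which is half travel, and the hole is where predicted, so the plate has not moved. Handing in.

```bash
python3 -c "
from bench import r
print(r.hand_in())"
```

```text
the job is handed in; nothing more can be done
None
```

I handed the job in with the plate on the rest and the gauge held upright at the measured ring position with about 3 N (half travel); the hand-in gave no verdict, and I had no picture of the tip in the ring.

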